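# Hang the inking rollers in the tapered rack in order of length

### The job

The four inking rollers must not be left lying on their rubber, or they go flat: hang them in the roller rack in order of length, shortest at the narrow end to longest at the wide end, each with both of its steel spindle ends resting at the bottom of its own pair of forks. Lower each one in gently rather than dropping it, and do not shift or knock over the brass weight and the loupe that stand on the bench.

Things in the scene. Friction and masses are not known exactly. Their poses are not given: they have to be found in the camera images.
- roller_a: shortest of four loose inking rollers, alike but for length: black rubber cylinder 32 mm in diameter, 50 mm long, an 8 mm steel spindle end 22 mm long sticking out of each face (94 mm overall), about 130 g; lies on the bench. Origin mid-axis (16 mm above the bench at the start), x along the axis, ends alike. Grasp across the rubber at the middle.
- roller_b: second shortest of four loose inking rollers, alike but for length: black rubber cylinder 32 mm in diameter, 84 mm long, an 8 mm steel spindle end 22 mm long sticking out of each face (128 mm overall), about 184 g; lies on the bench. Origin mid-axis (16 mm above the bench at the start), x along the axis, ends alike. Grasp across the rubber at the middle.
- roller_c: second longest of four loose inking rollers, alike but for length: black rubber cylinder 32 mm in diameter, 118 mm long, an 8 mm steel spindle end 22 mm long sticking out of each face (162 mm overall), about 239 g; lies on the bench. Origin mid-axis (16 mm above the bench at the start), x along the axis, ends alike. Grasp across the rubber at the middle.
- roller_d: longest of four loose inking rollers, alike but for length: black rubber cylinder 32 mm in diameter, 152 mm long, an 8 mm steel spindle end 22 mm long sticking out of each face (196 mm overall), about 293 g; lies on the bench. Origin mid-axis (16 mm above the bench at the start), x along the axis, ends alike. Grasp across the rubber at the middle.
- seat_a: place for the shortest roller in the fixed rack: two facing steel Y forks 8 mm thick, 64 mm apart inside, at the rack's narrow end; next pair 62 mm away. Origin where the roller's mid-axis rests, 60 mm above the bench, spindle ends at the bottom of the 90 degree Vs (mouth 34 mm wide, tips 11 mm above origin); x along the roller, y to the wide end, z up. Rails and fork feet stay under 32 mm.
- seat_b: place for the second shortest roller in the fixed rack: two facing steel Y forks 8 mm thick, 98 mm apart inside; next pair 62 mm away. Origin where the roller's mid-axis rests, 60 mm above the bench, spindle ends at the bottom of the 90 degree Vs (mouth 34 mm wide, tips 11 mm above origin); x along the roller, y to the wide end, z up. Rails and fork feet stay under 32 mm.
- seat_c: place for the second longest roller in the fixed rack: two facing steel Y forks 8 mm thick, 132 mm apart inside; next pair 62 mm away. Origin where the roller's mid-axis rests, 60 mm above the bench, spindle ends at the bottom of the 90 degree Vs (mouth 34 mm wide, tips 11 mm above origin); x along the roller, y to the wide end, z up. Rails and fork feet stay under 32 mm.
- seat_d: place for the longest roller in the fixed rack: two facing steel Y forks 8 mm thick, 166 mm apart inside, at the rack's wide end; next pair 62 mm away. Origin where the roller's mid-axis rests, 60 mm above the bench, spindle ends at the bottom of the 90 degree Vs (mouth 34 mm wide, tips 11 mm above origin); x along the roller, y to the wide end, z up. Rails and fork feet stay under 32 mm.
- brass_weight: loose brass paper weight with a knob, 47 mm in diameter, 61 mm high, a bystander on the bench; origin at the centre of its underside, z up
- loupe: loose black stand loupe (short black cylinder standing on end), 42 mm in diameter, 40 mm high, a bystander on the bench; origin at the centre of its underside, z up
Things that resemble listed ones, but are neither listed nor needed, are in the scene too. What is shaped like the roller_c but red is not meant.

How it is judged (in metres and radians):
At the end, for the whole second after the job is handed in: Every roller hangs in the fork pair for its length: its middle within 10 mm of the place horizontally and 4 mm in height, its axis within 0.08 rad of the forks' line, at rest (horizontal distance between roller_a and seat_a below 0.01 m and z of roller_a in the frame of seat_a between -0.004 and 0.004 m and angle between the x axis of roller_a and the x axis of seat_a, either way round below 0.08 rad and linear speed of each of roller_a, roller_b, roller_c, roller_d below 0.02 m/s and horizontal distance between roller_b and seat_b below 0.01 m and z of roller_b in the frame of seat_b between -0.004 and 0.004 m and angle between the x axis of roller_b and the x axis of seat_b, either way round below 0.08 rad and horizontal distance between roller_c and seat_c below 0.01 m and z of roller_c in the frame of seat_c between -0.004 and 0.004 m and angle between the x axis of roller_c and the x axis of seat_c, either way round below 0.08 rad and horizontal distance between roller_d and seat_d below 0.01 m and z of roller_d in the frame of seat_d between -0.004 and 0.004 m and angle between the x axis of roller_d and the x axis of seat_d, either way round below 0.08 rad); the robot touches nothing.
It fails at once if the brass weight is shifted by more than 30 mm or knocked over (distance of brass_weight from where it was at the start of the episode above 0.03 m or angle between brass_weight's own z axis and vertical above 0.5 rad).
It fails at once if the loupe is shifted by more than 30 mm or knocked over (distance of loupe from where it was at the start of the episode above 0.03 m or angle between loupe's own z axis and vertical above 0.5 rad).
It fails at once if a roller is dropped or thrown into its forks (faster than 0.6 m/s within 60 mm of its place) ((distance between roller_a and seat_a below 0.06 m and linear speed of roller_a above 0.6 m/s) or (distance between roller_b and seat_b below 0.06 m and linear speed of roller_b above 0.6 m/s) or (distance between roller_c and seat_c below 0.06 m and linear speed of roller_c above 0.6 m/s) or (distance between roller_d and seat_d below 0.06 m and linear speed of roller_d above 0.6 m/s)).
It also fails if it takes over 112 s, if anything falls off the work surface, if the arm or the gripper's body presses on something with over 40 N, if the wrist force passes 120 N, or if a joint passes its speed limit or range.

### The arm

A 7-joint arm with a two-finger parallel gripper is mounted at the origin on a cart in front of the work surface, level with it; the furniture and walls round the work are solid. World frame = base frame: x ahead of the robot, y to its left, z up, the work surface at z = 0. Lengths are in m, angles in degrees, forces in N, time in s.
With the tool pointing down it reaches from about 0.425 to 0.8 m from the base axis. Payload 8.3 kg.
Tool frame: the origin (TCP) lies midway between the tips of the shut fingers; the grasp point (between the pads) lies 19 mm behind it; z points along the fingers, y is the line along which they close (so a half turn about z gives the same grasp; the last joint's range is limited). The gripper opens to 85 mm and grips with 20 to 120 N. Pads are 22 mm wide; open, the fingers measure 114 mm over their backs; the gripper's body (76 mm by 85 mm) begins 54 mm behind the grasp point. The pads swing forward as they close: fully open they stand 13 mm farther back than shut.
Start: joints at [-69.208, 21.967, 0.94, 78.501, -0.361, 79.538, -2.664], TCP at [0.258, 0.569, 0.231] pointing down, gripper open.
Joint ranges: [-169.22, 169.22], [-14.56, 117.87], [-87.37, 89.26], [10.42, 133.3], [-82.24, 262.24], [0.94, 117.77], [-172.7, 172.7]. Speed limits (degrees/s): [136.94, 136.94, 172.46, 172.46, 180, 180, 180].

### API

Orientations are given as [roll, pitch, yaw] about the fixed x, y, z axes, in that order (R = Rz(yaw) Ry(pitch) Rx(roll)).
In Python, from station import bot, get_image gives the robot as it stands.
- The arm moves only by the shell command python3 -m crank 'ROWS' [FORCE]. ROWS is JSON, a list of rows, each a list of 5 numbers: the opening, from -1 (shut) to 1 (fully open), then the shift along the tool's x, y, z in mm, then the turn about the tool's z in rad. A call has 1 to 8 rows; each row is the pose to reach, as a shift and turn from the pose commanded when the call began, along the tool's axes at that moment; what a row does not reach only later rows make up. A row lasts 1/8 s, in which the tool goes at most 62.5 mm and 10.7 degrees, less where a joint would pass 70% of its speed; a pose out of reach is approached as far as the arm can. A call with a gripper value outside its range is refused whole. The fingers move at their own pace and stop on an object; FORCE is the grip in N (left out, the last holds). Time passes only in rows, so rows that repeat a pose let the fingers close. It gives the time, the measured TCP pose, the force, the opening and the grip force at its end, in the units of the state.
- bot.get_obs(): the state, without advancing time (a new reading comes with each control period).
- get_image(name): name is "scene" or "side" or "wrist"; returns a dict with "frame" (480x640x3 uint8, blue, green, red), "fovy" (degrees; the focal length in pixels is half the picture's height over the tangent of half this angle, whatever the lens; pixels are square), "cx", "cy" (the principal point, pixels), "pose" (4x4, takes a point from camera to world coordinates); the wrist camera has in their place "tool_from_camera" (4x4, takes a point from camera to tool coordinates, whose origin is the TCP and whose axes are the flange's). Camera axes: x right, y down, z forward; pixel columns grow to the right and rows downward; lengths in m; the calibration is good to about 2 mm. A picture is of the moment at which its call begins: read the wrist's pose just before it. There is no depth.
- bot.hand_in(): hands the job in; it is judged then, once.
The state is a dict: "time": time; "qpos": joint angles; "joint_vel": joint speeds; "effort": joint torques, N m; "ee_pos": TCP position; "ee_rot": TCP orientation; "contact_force": force on the tool from outside, world axes, zero at the start; "torque": the same for the moment, N m; "width": finger opening in m; "grasp_force": force on a finger pad.
Only numpy, scipy, OpenCV 4.12 (cv2) and the standard library are available. Lean on these libraries where they do the work, as an engineer would, in place of code of your own. Each camera call takes 0.05 s, during which the arm holds its last target. There are 200 camera calls.

## Working session

There is one attempt and no reset: what is moved stays moved. The work goes in short steps, Python scripts to look and compute and a shell command to move; the robot and the scene stay as the last step left them, time stands still between calls to the robot, and variables do not carry over. Pictures are saved under pics/ and viewed, at most 14 in all, crops included, and the job is handed in when it is done.

```bash
ls; mkdir -p pics; python3 - <<'E'
from station import bot,get_image
import cv2,numpy as np
o=bot.get_obs(); print(o['time'],o['ee_pos'],o['ee_rot'],o['width'])
for n in ('scene','side'):
    d=get_image(n); cv2.imwrite(f'pics/{n}0.png',d['frame']); print(n,d['fovy'],d['cx'],d['cy'],np.round(d['pose'],4).tolist())
    np.savez(f'pics/{n}0.npz',**d)
E
```

```text
pics
0.0 [0.25792382 0.56872929 0.23026615] [-1.79887113e+02  1.53908774e-03  1.55603875e+02] 0.08544126985233684
scene 45.53639738436064 319.11367263423034 236.56641346492083 [[0.8939, -0.2065, 0.3979, 0.076], [-0.4481, -0.4377, 0.7795, -0.7767], [0.0132, -0.8751, -0.4838, 0.6169], [0.0, 0.0, 0.0, 1.0]]
side 46.35680736276838 326.7404974811949 246.50488033032372 [[0.9998, 0.0181, -0.0045, 0.5425], [0.0133, -0.5251, 0.8509, -1.009], [0.0131, -0.8508, -0.5253, 0.7822], [0.0, 0.0, 0.0, 1.0]]
```

View pics/scene0.png

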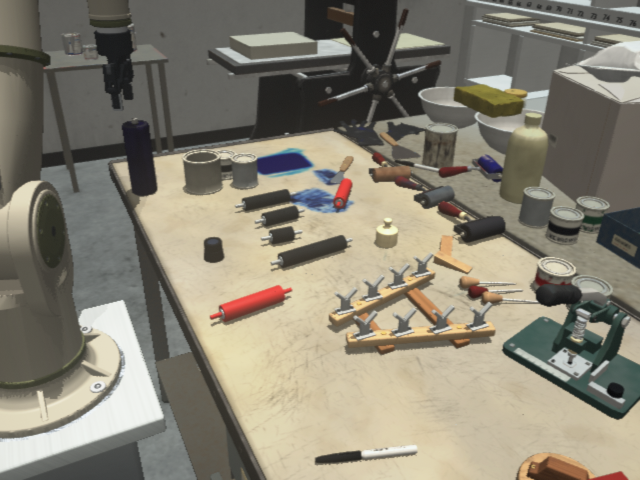

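View pics/side0.png

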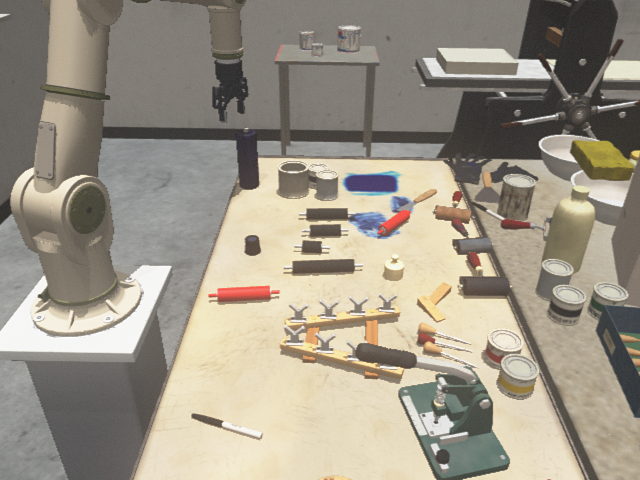

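```bash
python3 - <<'E'
import cv2
a=cv2.imread('pics/scene0.png')
def crop(x,y,w,h,k,n,a=a):
    c=cv2.resize(a[y:y+h,x:x+w],None,fx=k,fy=k,interpolation=cv2.INTER_CUBIC)
    for i in range(x-x%20+20,x+w,20): cv2.line(c,((i-x)*k,0),((i-x)*k,6),(0,0,255),1); cv2.putText(c,str(i),((i-x)*k,16),0,.35,(0,0,255),1)
    for i in range(y-y%20+20,y+h,20): cv2.line(c,(0,(i-y)*k),(6,(i-y)*k),(0,0,255),1); cv2.putText(c,str(i),(8,(i-y)*k+4),0,.35,(0,0,255),1)
    cv2.imwrite(n,c)
crop(200,180,200,100,4,'pics/c1.png')
crop(320,245,190,115,4,'pics/c2.png')
E
```

```text
(no output)
```

View pics/c1.png

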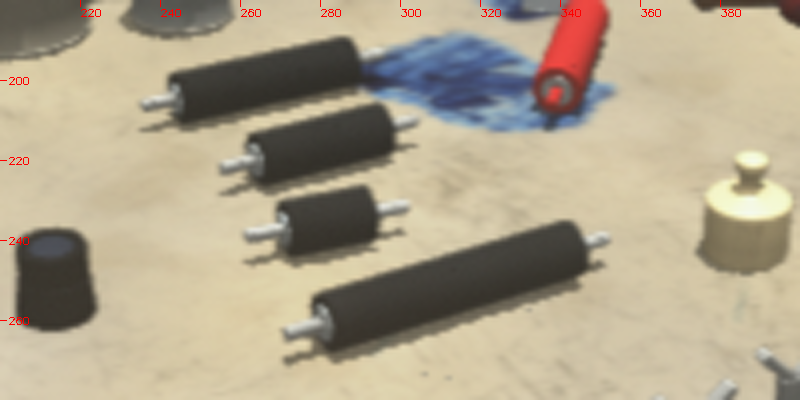

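View pics/c2.png

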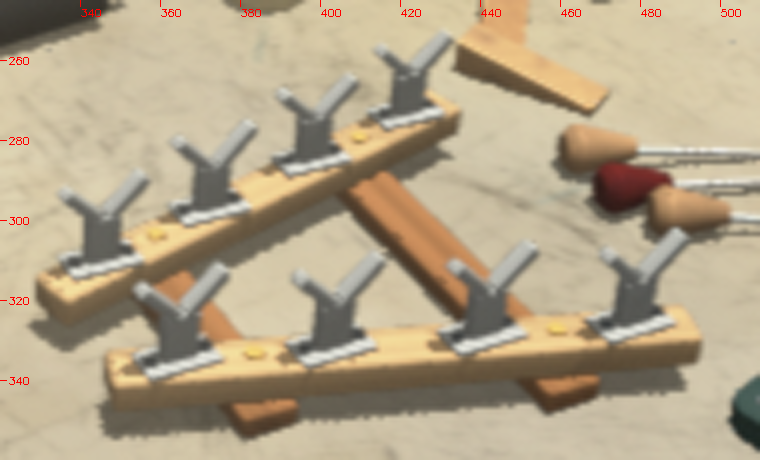

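```bash
cat > h.py <<'E'
import numpy as np
from station import bot,get_image
def ray(d,u,v):
    f=d['frame'].shape[0]/2/np.tan(np.radians(float(d['fovy']))/2)
    return np.array([(u-d['cx'])/f,(v-d['cy'])/f,1.])
def pt(d,u,v,z,T=None):
    T=d['pose'] if T is None else T
    r=T[:3,:3]@ray(d,u,v); c=T[:3,3]; return c+r*(z-c[2])/r[2]
def proj(d,P,T=None):
    T=d['pose'] if T is None else T
    f=d['frame'].shape[0]/2/np.tan(np.radians(float(d['fovy']))/2)
    p=(np.atleast_2d(P)-T[:3,3])@T[:3,:3]
    return np.c_[d['cx']+f*p[:,0]/p[:,2], d['cy']+f*p[:,1]/p[:,2]]
E
python3 - <<'E'
from h import *
from scipy.optimize import least_squares
import cv2
d=np.load('pics/scene0.npz'); s=np.load('pics/side0.npz')
R=dict(c=[(235.7,206),(295.3,193)],b=[(255.5,221.7),(304.3,210.3)],a=[(261.8,239),(302,232)],d=[(271.5,263.3),(352,239.8)])
L=dict(a=94,b=128,c=162,d=196)
for k,(p,q) in R.items():
    P,Q=pt(d,*p,.016),pt(d,*q,.016); m=(P+Q)/2; v=Q-P
    print(k,np.round(m[:2],4),'len',round(np.linalg.norm(v)*1000),L[k],'yaw',round(np.degrees(np.arctan2(v[1],v[0])),1),'r',round(np.hypot(*m[:2]),3))
    print('  side px',np.round(proj(s,[P,Q]),0).tolist())
far=[(345.7,298.5),(373,285.7),(398.7,273.2),(422.7,263.2)]; near=[(365.5,320.7),(403.2,319.2),(442,317.5),(479.2,314.2)]
F=np.array([pt(d,*p,.0543)[:2] for p in far]); N=np.array([pt(d,*p,.0543)[:2] for p in near])
inn=np.array([64,98,132,166])/2000.
# local: x along roller pointing +y world-ish sign s; camera-facing faces
def model(p):
    c,sn=np.cos(p[2]),np.sin(p[2]); X=np.array([c,sn]);Y=np.array([-sn,c])
    o=np.array(p[:2]); y=np.arange(4)*.062
    return X,Y,o,[o+y[i]*Y for i in range(4)]
def res(p):  # roller x axis toward -y world
    X,Y,o,S=model(p)
    return np.r_[[S[i]-X*inn[i]-F[i] for i in range(4)],[S[i]+X*(inn[i]+.008)-N[i] for i in range(4)]].ravel()
m=(F[0]+N[0])/2
r=least_squares(res,[m[0],m[1],-np.pi/2])
print('rack',r.x[:2],np.degrees(r.x[2]),'res mm',np.round(r.fun*1000,1).reshape(-1,2).tolist())
for k,S in zip('abcd',model(r.x)[3]): print(k,np.round(S,4),round(np.hypot(*S),3))
for n,p in dict(loupe=(214,258),weight=(386.5,245)).items(): print(n,np.round(pt(d,*p,0),3))
E
```

```text
c [0.5374 0.4158] len 160 162 yaw 2.7 r 0.679
  side px [[300.0, 213.0], [356.0, 213.0]]
b [0.5334 0.3185] len 125 128 yaw 2.6 r 0.621
  side px [[303.0, 230.0], [349.0, 230.0]]
a [0.4996 0.2303] len 92 94 yaw -5.2 r 0.55
  side px [[295.0, 245.0], [330.0, 248.0]]
d [0.5312 0.1409] len 194 196 yaw 4.4 r 0.55
  side px [[285.0, 267.0], [363.0, 265.0]]
rack [ 0.47977562 -0.11479682] -93.95993937760815 res mm [[0.0, 1.4], [0.6, 0.7], [-0.3, -1.4], [2.3, 1.4], [-3.8, -2.5], [-0.2, -0.8], [0.8, 1.6], [0.6, -0.3]]
a [ 0.4798 -0.1148] 0.493
b [ 0.5416 -0.1191] 0.555
c [ 0.6035 -0.1234] 0.616
d [ 0.6653 -0.1276] 0.677
loupe [0.344 0.228 0.   ]
weight [0.699 0.121 0.   ]
```

```bash
cat >> h.py <<'E'
from scipy.spatial.transform import Rotation as Rn
def go(x,y,z,yaw):
    """shift (mm, tool axes) and turn (rad) from the pose as measured"""
    o=bot.get_obs(); R=Rn.from_euler('xyz',o['ee_rot'],degrees=True).as_matrix()
    d=R.T@(np.array([x,y,z])-o['ee_pos'])*1000
    t=-((yaw-o['ee_rot'][2]+180)%360-180)
    print('t',round(o['time'],2),'shift',np.round(d,1),'turn',round(np.radians(t),3))
E
python3 - <<'E'
from h import *
d=np.load('pics/scene0.npz'); s=np.load('pics/side0.npz')
B=pt(d,144,190,0); print('bottle',B)
for z in (.1,.12,.14,.16,.18,.2,.22): print(z,proj(d,[B[0],B[1],z])[0].round(),end=' ')
print('\nred',pt(d,212,317,.016),pt(d,291,291,.016)); print('can',pt(d,203,188,0),pt(d,245,185,0),pt(d,203,155,.07))
go(.45,.50,.25,155.6); go(.5374,.4158,.12,182.7)
E
```

```text
bottle [0.2847259  0.63375339 0.        ]
0.1 [139. 153.] 0.12 [137. 146.] 0.14 [136. 138.] 0.16 [135. 130.] 0.18 [134. 122.] 0.2 [133. 114.] 0.22 [132. 106.] 
red [0.27457239 0.01408218 0.016     ] [0.42977355 0.02758572 0.016     ]
can [ 4.26100464e-01  5.81974299e-01 -1.11022302e-16] [0.532152   0.55410187 0.        ] [0.44773964 0.63421253 0.07      ]
t 0.1 shift [-203.3   16.6  -19.6] turn 0.0
t 0.1 shift [-317.7  -23.7  110.4] turn -0.473
```

```bash
python3 -m crank '[[1,-60,-5,0,-0.1],[1,-120,-9,0,-0.2],[1,-180,-14,10,-0.3],[1,-240,-18,20,-0.4],[1,-300,-23,30,-0.473],[1,-318,-24,30,-0.473],[1,-318,-24,30,-0.473],[1,-318,-24,30,-0.473]]' 60
python3 - <<'E'
from h import *
import cv2
o=bot.get_obs(); print(o['ee_pos'],o['ee_rot'],o['contact_force'])
w=get_image('wrist'); cv2.imwrite('pics/w1.png',w['frame']); print(w['fovy'],w['cx'],w['cy'],w['tool_from_camera'].round(4).tolist())
T=np.eye(4);T[:3,:3]=Rn.from_euler('xyz',o['ee_rot'],degrees=True).as_matrix();T[:3,3]=o['ee_pos']
np.savez('pics/w1.npz',pose=T@w['tool_from_camera'],**w)
E
```

```text
time: 1.1
ee_pos: [0.5358, 0.4181, 0.2014]
ee_rot: [179.9, -0.1, -177.1]
contact_force: [-0.5, -0.1, -0.2]
width: 0.0854
grasp_force: 0.0
[0.53582524 0.41809506 0.20137065] [ 1.79929033e+02 -6.31628909e-02 -1.77140209e+02] [-0.50002126 -0.10821665 -0.20397781]
67.27612185320085 322.1131958258448 240.2235691381961 [[-0.0006, -0.9565, -0.2917, 0.0739], [1.0, -0.0009, 0.0008, 0.0005], [-0.001, -0.2917, 0.9565, -0.1427], [0.0, 0.0, 0.0, 1.0]]
```

View pics/w1.png

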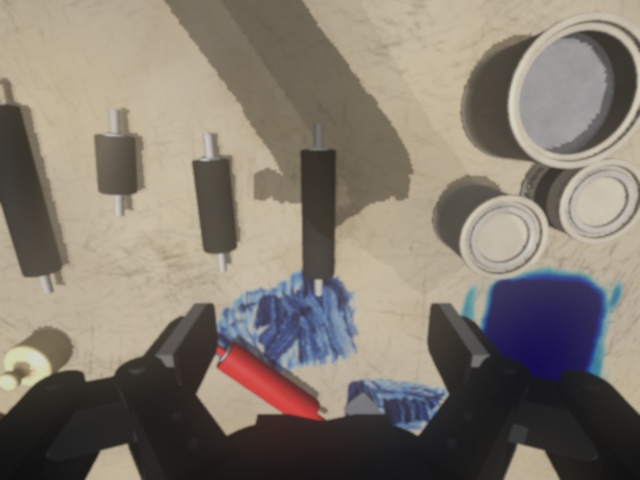

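The wrist picture shows c (319,125)-(319,294), b (209,135)-(222,270), a (114,110)-(121,214) and d (5,80)-(47,291); the red roller and the cans are clear of the fingers.

```bash
python3 - <<'E'
from h import *
d=np.load('pics/w1.npz')
for k,(p,q) in dict(c=[(319,125),(319,294)],b=[(209,135),(222,270)],a=[(114,110),(121,214)],d=[(5,80),(47,291)]).items():
    P,Q=pt(d,*p,.016),pt(d,*q,.016); m=(P+Q)/2; v=Q-P
    print(k,np.round(m[:2],4),'len',round(np.linalg.norm(v)*1000),'yaw',round(np.degrees(np.arctan2(v[1],v[0])),1))
E
```

```text
c [0.5377 0.4163] len 160 yaw 2.7
b [0.5337 0.3208] len 126 yaw 3.3
a [0.4997 0.2347] len 91 yaw -2.7
d [0.5311 0.1496] len 193 yaw 0.6
```

```bash
python3 - <<'E'
from h import *
go(.5376,.416,.0,182.7)
E
```

```text
t 1.15 shift [ -2.   -2.7 201.6] turn 0.004
```

```bash
python3 -m crank '[[0.6,0,0,50,0],[0.6,0,0,100,0],[0.6,0,0,140,0],[0.6,0,0,150,0],[0.6,0,0,150,0]]'; python3 - <<'E'
from h import *
go(.5376,.416,.0,182.7)
E
```

```text
time: 1.78
ee_pos: [0.5371, 0.4172, 0.052]
ee_rot: [180.0, 0.0, -177.2]
contact_force: [0.4, -0.3, -0.3]
width: 0.0684
grasp_force: 0.0
t 1.77 shift [-0.4 -1.3 52. ] turn 0.002
```

```bash
python3 -m crank '[[0.6,0,-1,20,0],[0.6,0,-1,40,0],[0.6,0,-1,48,0],[0.6,0,-1,51,0],[0.6,0,-1,51,0],[-1,0,-1,51,0],[-1,0,-1,51,0],[-1,0,-1,51,0]]' 60; python3 -m crank '[[-1,0,0,0,0],[-1,0,0,0,0],[-1,0,0,-10,0],[-1,0,0,-30,0],[-1,0,0,-60,0],[-1,0,0,-60,0]]'
```

```text
time: 2.78
ee_pos: [0.5382, 0.4156, 0.0011]
ee_rot: [179.9, 0.1, -177.3]
contact_force: [-0.5, 0.5, 4.0]
width: 0.0303
grasp_force: 59.6
time: 3.52
ee_pos: [0.5398, 0.4163, 0.0644]
ee_rot: [179.8, 0.3, -177.3]
contact_force: [0.3, -1.1, -2.4]
width: 0.03
grasp_force: 59.6
```

```bash
python3 - <<'E'
from h import *
go(.6035,-.1234,.22,86)
E
```

```text
t 3.52 shift [ -39.1 -541.5 -157.5] turn 1.688
```

```bash
python3 -m crank '[[-1,0,0,-50,0],[-1,0,-10,-100,0.1],[-1,-3,-40,-140,0.25],[-1,-6,-90,-157,0.42],[-1,-10,-145,-157,0.59],[-1,-14,-200,-157,0.76],[-1,-18,-255,-157,0.93],[-1,-20,-280,-157,1.0]]'; python3 - <<'E'
from h import *
go(.6035,-.1234,.22,86)
E
```

```text
time: 4.53
ee_pos: [0.5712, 0.1315, 0.217]
ee_rot: [-179.9, 0.1, 124.9]
contact_force: [-0.4, 1.2, -3.2]
width: 0.0303
grasp_force: 60.1
t 4.53 shift [-227.5 -119.3   -2.6] turn 0.679
```

```bash
python3 -m crank '[[-1,-50,-26,0,0.16],[-1,-100,-52,0,0.33],[-1,-150,-78,0,0.5],[-1,-195,-102,0,0.62],[-1,-220,-115,0,0.67],[-1,-227,-119,-2,0.68],[-1,-227,-119,-2,0.68],[-1,-227,-119,-2,0.68]]'; python3 - <<'E'
from h import *
import cv2
o=bot.get_obs(); print(o['ee_pos'],o['ee_rot'])
w=get_image('wrist'); cv2.imwrite('pics/w2.png',w['frame'])
T=np.eye(4);T[:3,:3]=Rn.from_euler('xyz',o['ee_rot'],degrees=True).as_matrix();T[:3,3]=o['ee_pos']
np.savez('pics/w2.npz',pose=T@w['tool_from_camera'],**w)
E
```

```text
time: 5.52
ee_pos: [0.6058, -0.1154, 0.219]
ee_rot: [-180.0, -0.1, 86.6]
contact_force: [0.3, -0.9, -2.8]
width: 0.0303
grasp_force: 60.1
[ 0.60584039 -0.11541009  0.21899292] [-1.79973805e+02 -6.37847941e-02  8.66484692e+01]
```

View pics/w2.png

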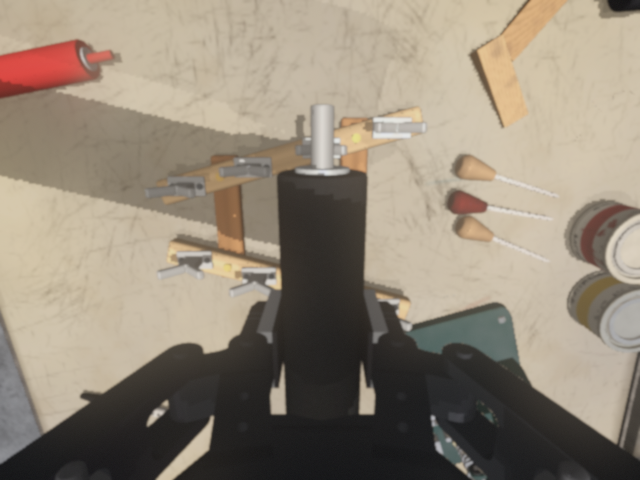

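```bash
cat >> h.py <<'E'
import cv2
inn=np.array([64,98,132,166])/2000.
def forks(p):
    c,s=np.cos(p[2]),np.sin(p[2]); X=np.array([c,s,0]);Y=np.array([-s,c,0]); L=[]
    for i in range(4):
        for sg in (-1,1):
            for x in (inn[i],inn[i]+.008):
                b=np.array([p[0],p[1],0])+Y*.062*i+sg*x*X
                L.append([b-Y*.017+[0,0,.071],b+[0,0,.0543],b+Y*.017+[0,0,.071]])
    return np.array(L)
def overlay(d,p,box,k,name,pose=None):
    x,y,w,h=box; im=cv2.resize(d['frame'][y:y+h,x:x+w],None,fx=k,fy=k,interpolation=cv2.INTER_CUBIC)
    for L in forks(p):
        q=(proj(d,L,pose)-[x,y])*k
        cv2.polylines(im,[q.astype(np.int32)],False,(255,0,255),1)
    cv2.imwrite(name,im)
E
python3 - <<'E'
from h import *
d=np.load('pics/w2.npz')
overlay(d,[.47978,-.1148,np.radians(-93.96)],(140,95,290,215),2.75,'pics/o2.png')
E
```

```text
(no output)
```

View pics/o2.png

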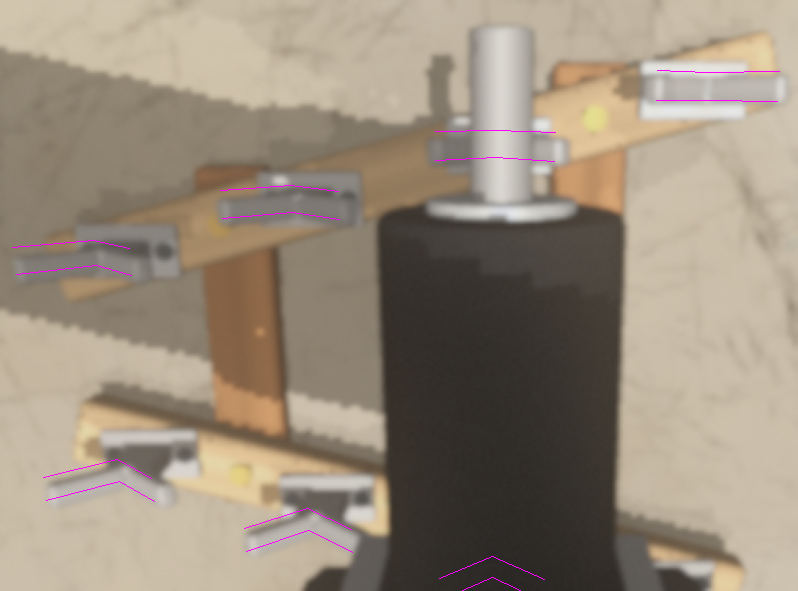

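The forks project within ~1.5 mm of what the picture shows (the far row about 1.5 mm to -y/+x), so the rack fit holds. Lowering c.

```bash
python3 -m crank '[[-1,0,0,30,0],[-1,0,0,60,0],[-1,0,0,80,0],[-1,0,0,90,0],[-1,0,0,90,0],[-1,0,0,90,0]]'; python3 - <<'E'
from h import *
go(.6042,-.1240,.046,86)
E
```

```text
time: 6.32
ee_pos: [0.6063, -0.1176, 0.1304]
ee_rot: [179.9, 0.0, 86.5]
contact_force: [0.1, -0.7, -2.7]
width: 0.0303
grasp_force: 60.1
t 6.33 shift [-6.5 -1.8 84.4] turn 0.008
```

```bash
python3 -m crank '[[-1,-7,-2,15,0],[-1,-7,-2,30,0],[-1,-7,-2,45,0],[-1,-7,-2,55,0],[-1,-7,-2,60,0],[-1,-7,-2,60,0],[-1,-7,-2,60,0]]'; python3 - <<'E'
from h import *
go(.6042,-.1240,.045,86)
E
```

```text
time: 7.2
ee_pos: [0.6036, -0.1247, 0.0698]
ee_rot: [180.0, 0.0, 86.4]
contact_force: [0.2, -0.3, -2.6]
width: 0.0302
grasp_force: 60.1
t 7.2 shift [ 0.7  0.6 24.8] turn 0.008
```

Aligned; lower the last 25 mm slowly, watching the force.

```bash
python3 -m crank '[[-1,1,0.5,6,0],[-1,1,0.5,12,0],[-1,1,0.5,17,0],[-1,1,0.5,20,0],[-1,1,0.5,22,0],[-1,1,0.5,23,0],[-1,1,0.5,23,0]]'; python3 - <<'E'
from h import *
go(.6042,-.1240,.045,86)
get=get_image('scene'); cv2.imwrite('pics/s3.png',cv2.resize(get['frame'][230:370,310:510],None,fx=4,fy=4,interpolation=cv2.INTER_CUBIC))
E
```

```text
time: 8.07
ee_pos: [0.6038, -0.1236, 0.0463]
ee_rot: [180.0, 0.0, 86.4]
contact_force: [-0.1, -0.6, -2.1]
width: 0.0302
grasp_force: 60.1
t 8.07 shift [-0.4  0.5  1.3] turn 0.008
```

View pics/s3.png

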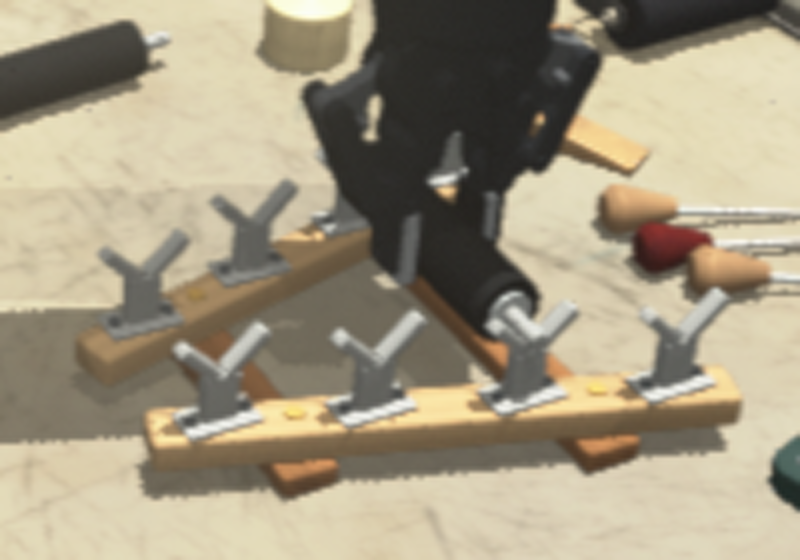

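The spindle end lies in the third near fork's V (crop 530,325). A couple of mm further until it bears, then a modest opening.

```bash
python3 -m crank '[[-1,0,0,1,0],[-1,0,0,2,0],[-1,0,0,2,0]]'; python3 -m crank '[[-0.1,0,0,0,0],[-0.05,0,0,0,0],[0.0,0,0,0,0],[0.05,0,0,0,0],[0.05,0,0,0,0]]';
```

```text
time: 8.5
ee_pos: [0.6044, -0.1237, 0.045]
ee_rot: [179.9, 0.0, 86.5]
contact_force: [1.1, -0.2, 3.4]
width: 0.0302
grasp_force: 60.8
time: 9.12
ee_pos: [0.6037, -0.1236, 0.0442]
ee_rot: [-180.0, 0.0, 86.4]
contact_force: [0.9, 0.4, 0.1]
width: 0.0445
grasp_force: 0.0
```

```bash
python3 -m crank '[[0.05,0,0,-15,0],[0.05,0,0,-50,0],[0.05,0,0,-100,0],[0.05,0,0,-150,0],[0.05,0,0,-178,0],[0.05,0,0,-178,0]]'; python3 - <<'E'
from h import *
go(.53,.23,.22,181.5)
E
```

```text
time: 9.88
ee_pos: [0.6051, -0.1243, 0.2264]
ee_rot: [179.6, 0.0, 86.4]
contact_force: [-0.6, 0.1, -0.9]
width: 0.0446
grasp_force: 0.0
t 9.88 shift [348.9 -97.    5.7] turn -1.659
```

```bash
python3 -m crank '[[0.3,40,-11,0,-0.17],[0.6,85,-24,0,-0.34],[0.6,130,-36,0,-0.51],[0.6,175,-49,0,-0.68],[0.6,220,-61,0,-0.85],[0.6,265,-74,0,-1.02],[0.6,305,-85,0,-1.19],[0.6,330,-92,0,-1.3]]';  python3 - <<'E'
from h import *
go(.53,.23,.22,181.5)
E
```

```text
time: 10.88
ee_pos: [0.5309, 0.2139, 0.2216]
ee_rot: [-180.0, -0.1, 161.3]
contact_force: [-0.4, -0.8, -0.0]
width: 0.068
grasp_force: 0.0
t 10.88 shift [ 6.  15.   1.6] turn -0.352
```

```bash
python3 -m crank '[[0.6,4,8,0,-0.17],[0.6,6,15,0,-0.33],[0.6,6,15,0,-0.355],[0.6,6,15,0,-0.355],[0.6,6,15,0,-0.355]]'; python3 - <<'E'
from h import *
o=bot.get_obs(); print(o['ee_pos'],o['ee_rot'])
w=get_image('wrist'); cv2.imwrite('pics/w4.png',w['frame'])
T=np.eye(4);T[:3,:3]=Rn.from_euler('xyz',o['ee_rot'],degrees=True).as_matrix();T[:3,3]=o['ee_pos']
np.savez('pics/w4.npz',pose=T@w['tool_from_camera'],**w)
cv2.imwrite('pics/w4c.png',cv2.resize(w['frame'][50:330,140:540],None,fx=2,fy=2,interpolation=cv2.INTER_CUBIC))
E
```

```text
time: 11.5
ee_pos: [0.5316, 0.227, 0.2222]
ee_rot: [-180.0, -0.0, -178.9]
contact_force: [-0.2, 1.1, 0.3]
width: 0.0684
grasp_force: 0.0
[0.53162804 0.22699426 0.22221006] [-1.79982547e+02 -9.75219100e-03 -1.78892370e+02]
```

View pics/w4c.png

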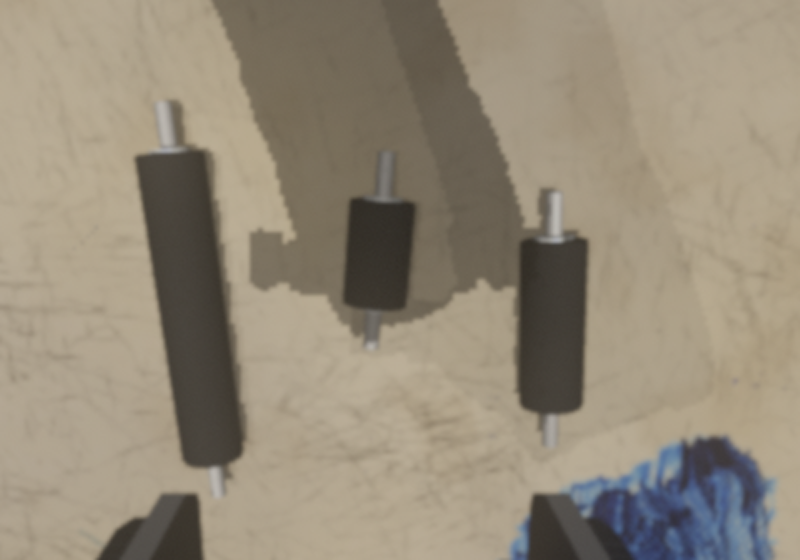

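Shows d (167,101)-(219,496), a (387,152)-(371,349), b (552,190)-(549,446) in crop pixels.

```bash
python3 - <<'E'
from h import *
d=np.load('pics/w4.npz')
for k,(p,q) in dict(b=[(552,190),(549,446)],a=[(387,152),(371,349)],d=[(167,101),(219,496)]).items():
    P,Q=[pt(d,140+u/2,50+v/2,.016) for u,v in (p,q)]; m=(P+Q)/2; v=Q-P
    print(k,np.round(m[:2],4),'len',round(np.linalg.norm(v)*1000),'yaw',round(np.degrees(np.arctan2(v[1],v[0])),1))
go(.534,.3195,.06,182.3)
E
```

```text
b [0.5336 0.3198] len 129 yaw 4.7
a [0.5007 0.2341] len 94 yaw -3.3
d [0.5317 0.1446] len 197 yaw 4.6
t 11.55 shift [ -4.2  92.4 162.2] turn -0.02
```

```bash
python3 -m crank '[[0.6,-2,45,20,-0.02],[0.6,-4,85,60,-0.04],[0.6,-4,92,110,-0.04],[0.6,-4,92,150,-0.04],[0.6,-4,92,162,-0.04],[0.6,-4,92,162,-0.04],[0.6,-4,92,162,-0.04]]'; python3 - <<'E'
from h import *
go(.5335,.3197,.0,183.3)
E
```

```text
time: 12.42
ee_pos: [0.5349, 0.3202, 0.0626]
ee_rot: [179.9, 0.2, -176.5]
contact_force: [-0.0, -0.7, 1.1]
width: 0.068
grasp_force: 0.0
t 12.43 shift [ 1.6 -0.5 62.5] turn 0.004
```

```bash
python3 -m crank '[[0.6,1,-0.5,25,0],[0.6,1,-0.5,48,0],[0.6,1,-0.5,58,0],[0.6,1,-0.5,61,0],[0.6,1,-0.5,61,0],[-1,1,-0.5,61,0],[-1,1,-0.5,61,0],[-1,1,-0.5,61,0]]' 60; python3 -m crank '[[-1,0,0,0,0],[-1,0,0,-10,0],[-1,0,0,-40,0],[-1,0,0,-90,0],[-1,0,0,-150,0],[-1,0,0,-180,0],[-1,0,0,-200,0],[-1,0,0,-200,0]]'; python3 - <<'E'
from h import *
go(.5423,-.1198,.2,86)
E
```

```text
time: 13.42
ee_pos: [0.533, 0.3195, 0.0002]
ee_rot: [180.0, 0.1, -176.4]
contact_force: [-0.7, -1.2, 6.1]
width: 0.0305
grasp_force: 59.0
time: 14.42
ee_pos: [0.5332, 0.3195, 0.2012]
ee_rot: [179.9, 0.2, -176.4]
contact_force: [0.3, -0.1, -3.0]
width: 0.0302
grasp_force: 59.5
t 14.43 shift [  18.2 -439.     0.5] turn 1.703
```

```bash
python3 -m crank '[[-1,2,-45,0,0.17],[-1,4,-100,0,0.35],[-1,6,-155,0,0.53],[-1,8,-210,0,0.71],[-1,10,-265,0,0.89],[-1,12,-320,0,1.07],[-1,14,-370,0,1.25],[-1,16,-410,0,1.4]]'; python3 - <<'E'
from h import *
go(.5424,-.1198,.12,86)
E
```

```text
time: 15.42
ee_pos: [0.541, -0.0935, 0.198]
ee_rot: [-179.9, -0.0, 102.9]
contact_force: [0.2, 0.6, -1.7]
width: 0.0307
grasp_force: 59.6
t 15.43 shift [-25.9  -4.3  78. ] turn 0.296
```

```bash
python3 -m crank '[[-1,-15,-3,0,0.15],[-1,-24,-4,10,0.28],[-1,-26,-4,40,0.3],[-1,-26,-4,65,0.3],[-1,-26,-4,78,0.3],[-1,-26,-4,78,0.3],[-1,-26,-4,78,0.3]]'; python3 - <<'E'
from h import *
go(.5424,-.1198,.045,86)
E
```

```text
time: 16.3
ee_pos: [0.5447, -0.1175, 0.1221]
ee_rot: [179.9, 0.0, 86.2]
contact_force: [0.2, -0.2, -1.8]
width: 0.0302
grasp_force: 59.6
t 16.3 shift [-2.5 -2.2 77.1] turn 0.003
```

```bash
python3 -m crank '[[-1,-2,-2,20,0],[-1,-2,-2,40,0],[-1,-2,-2,50,0],[-1,-2,-2,53,0],[-1,-2,-2,53,0],[-1,-2,-2,53,0]]'; python3 - <<'E'
from h import *
go(.5424,-.1198,.045,86)
E
```

```text
time: 17.05
ee_pos: [0.5426, -0.1193, 0.0691]
ee_rot: [179.9, 0.0, 86.2]
contact_force: [0.2, -0.8, -1.3]
width: 0.0302
grasp_force: 59.6
t 17.05 shift [-0.5 -0.2 24.1] turn 0.003
```

```bash
python3 -m crank '[[-1,-0.5,0,6,0],[-1,-0.5,0,12,0],[-1,-0.5,0,17,0],[-1,-0.5,0,20,0],[-1,-0.5,0,22,0],[-1,-0.5,0,23,0],[-1,-0.5,0,23,0]]';python3 -m crank '[[-1,0,0,1,0],[-1,0,0,1.5,0],[-1,0,0,1.5,0]]'
```

```text
time: 17.92
ee_pos: [0.542, -0.1197, 0.0453]
ee_rot: [-180.0, 0.0, 86.2]
contact_force: [0.1, -0.5, -1.4]
width: 0.0302
grasp_force: 59.6
time: 18.3
ee_pos: [0.5425, -0.1197, 0.0441]
ee_rot: [179.9, 0.0, 86.2]
contact_force: [1.8, -0.3, -0.0]
width: 0.0303
grasp_force: 59.6
```

Bearing begins. Half a mm more, release, lift, head for a.

```bash
python3 -m crank '[[-1,0,0,0.5,0],[-0.1,0,0,0.5,0],[-0.05,0,0,0.5,0],[0.0,0,0,0.5,0],[0.05,0,0,0.5,0],[0.05,0,0,0.5,0]]'; python3 -m crank '[[0.05,0,0,-15,0],[0.05,0,0,-50,0],[0.05,0,0,-100,0],[0.05,0,0,-150,0],[0.05,0,0,-158,0],[0.05,0,0,-158,0]]'; python3 - <<'E'
from h import *
go(.5003,.2325,.2,176)
E
```

```text
time: 19.05
ee_pos: [0.542, -0.1197, 0.0432]
ee_rot: [-180.0, 0.0, 86.2]
contact_force: [-0.2, 0.9, -0.1]
width: 0.0452
grasp_force: 0.0
time: 19.8
ee_pos: [0.5423, -0.1197, 0.2023]
ee_rot: [179.9, -0.0, 86.2]
contact_force: [0.5, 1.0, -0.4]
width: 0.0449
grasp_force: 0.0
t 19.8 shift [348.6 -65.5   2.2] turn -1.568
```

```bash
python3 -m crank '[[0.3,42,-8,0,-0.18],[0.5,90,-17,0,-0.36],[0.5,140,-26,0,-0.54],[0.5,190,-36,0,-0.72],[0.5,240,-45,0,-0.9],[0.5,285,-53,0,-1.08],[0.5,320,-60,0,-1.26],[0.5,340,-64,0,-1.44]]';  python3 - <<'E'
from h import *
go(.5003,.2325,.06,176)
E
```

```text
time: 20.8
ee_pos: [0.4992, 0.226, 0.1993]
ee_rot: [-179.9, -0.2, 169.2]
contact_force: [-0.4, -0.7, -0.0]
width: 0.0642
grasp_force: 0.0
t 20.8 shift [ -0.3   6.9 139.3] turn -0.119
```

```bash
python3 -m crank '[[0.5,0,7,20,-0.12],[0.5,0,7,70,-0.12],[0.5,0,7,120,-0.12],[0.5,0,7,138,-0.12],[0.5,0,7,138,-0.12],[0.5,0,7,138,-0.12]]';  python3 - <<'E'
from h import *
go(.5003,.2325,.002,176)
E
```

```text
time: 21.55
ee_pos: [0.5035, 0.2312, 0.065]
ee_rot: [179.9, 0.1, 175.5]
contact_force: [0.3, 1.4, 0.6]
width: 0.0641
grasp_force: 0.0
t 21.55 shift [ 3.4  0.9 63. ] turn -0.008
```

```bash
python3 -m crank '[[0.5,2,1,25,-0.008],[0.5,2,1,46,-0.008],[0.5,2,1,57,-0.008],[0.5,2,1,60,-0.008],[0.5,2,1,60,-0.008],[0.5,2,1,60,-0.008],[0.5,2,1,60,-0.008]]';  python3 - <<'E'
from h import *
go(.5003,.2325,.001,176)
E
```

```text
time: 22.42
ee_pos: [0.5007, 0.232, 0.0038]
ee_rot: [180.0, 0.0, 176.0]
contact_force: [0.9, 0.6, -0.5]
width: 0.064
grasp_force: 0.0
t 22.43 shift [0.5 0.4 2.8] turn 0.0
```

```bash
python3 -m crank '[[0.5,0.5,0.5,2,0],[0.5,0.5,0.5,2,0],[-1,0.5,0.5,2,0],[-1,0.5,0.5,2,0],[-1,0.5,0.5,2,0],[-1,0.5,0.5,2,0]]' 60; python3 -m crank '[[-1,0,0,-10,0],[-1,0,0,-40,0],[-1,0,0,-90,0],[-1,0,0,-150,0],[-1,0,0,-180,0],[-1,0,0,-200,0],[-1,0,0,-200,0]]'; python3 - <<'E'
from h import *
go(.4805,-.1155,.2,86)
E
```

```text
time: 23.18
ee_pos: [0.5001, 0.2324, 0.0015]
ee_rot: [180.0, 0.0, 176.0]
contact_force: [-0.9, -0.8, 4.1]
width: 0.0303
grasp_force: 59.2
time: 24.05
ee_pos: [0.5007, 0.2328, 0.2031]
ee_rot: [179.9, 0.2, 176.0]
contact_force: [0.8, -0.3, -2.0]
width: 0.0301
grasp_force: 59.4
t 24.05 shift [  -4.1 -348.8    2.5] turn 1.571
```

```bash
python3 -m crank '[[-1,0,-40,0,0.18],[-1,-1,-90,0,0.36],[-1,-2,-140,0,0.54],[-1,-2,-190,0,0.72],[-1,-3,-240,0,0.9],[-1,-3,-285,0,1.08],[-1,-4,-320,0,1.26],[-1,-4,-340,0,1.44]]'; python3 - <<'E'
from h import *
go(.4805,-.1155,.12,86)
E
```

```text
time: 25.05
ee_pos: [0.479, -0.1093, 0.2001]
ee_rot: [-179.9, 0.0, 93.0]
contact_force: [0.2, 0.7, -0.7]
width: 0.0299
grasp_force: 59.5
t 25.05 shift [-6.3  1.3 80.1] turn 0.122
```

```bash
python3 -m crank '[[-1,-6,1,10,0.12],[-1,-6,1,50,0.125],[-1,-6,1,75,0.125],[-1,-6,1,95,0.125],[-1,-6,1,105,0.125],[-1,-6,1,105,0.125],[-1,-6,1,105,0.125]]'; python3 - <<'E'
from h import *
go(.4805,-.1155,.045,86)
E
```

```text
time: 25.92
ee_pos: [0.482, -0.1131, 0.0969]
ee_rot: [180.0, 0.0, 86.3]
contact_force: [0.2, 0.5, -1.4]
width: 0.0301
grasp_force: 59.5
t 25.93 shift [-2.5 -1.4 51.9] turn 0.006
```

```bash
python3 -m crank '[[-1,-2,-1,12,0.006],[-1,-2,-1,22,0.006],[-1,-2,-1,26,0.006],[-1,-2,-1,27,0.006],[-1,-2,-1,27,0.006]]'; python3 - <<'E'
from h import *
go(.4805,-.1155,.045,86)
E
```

```text
time: 26.55
ee_pos: [0.4805, -0.115, 0.0693]
ee_rot: [180.0, 0.0, 86.0]
contact_force: [-0.1, 0.5, -0.8]
width: 0.0302
grasp_force: 59.5
t 26.55 shift [-0.5 -0.  24.3] turn -0.0
```

```bash
python3 -m crank '[[-1,-0.5,0,6,0],[-1,-0.5,0,12,0],[-1,-0.5,0,17,0],[-1,-0.5,0,20,0],[-1,-0.5,0,22,0],[-1,-0.5,0,23,0],[-1,-0.5,0,23,0]]';python3 -m crank '[[-1,0,0,0.5,0],[-1,0,0,1,0],[-1,0,0,1,0]]'
```

```text
time: 27.42
ee_pos: [0.4804, -0.1154, 0.0463]
ee_rot: [-180.0, 0.0, 86.0]
contact_force: [0.4, 1.0, -1.6]
width: 0.0302
grasp_force: 59.5
time: 27.8
ee_pos: [0.4807, -0.1155, 0.0456]
ee_rot: [180.0, 0.0, 86.0]
contact_force: [-0.6, -0.3, 1.8]
width: 0.0301
grasp_force: 59.8
```

```bash
python3 -m crank '[[-1,0,0,0.5,0],[-0.1,0,0,0.5,0],[-0.05,0,0,0.5,0],[0.0,0,0,0.5,0],[0.05,0,0,0.5,0],[0.05,0,0,0.5,0]]'; python3 -m crank '[[0.05,0,0,-15,0],[0.05,0,0,-50,0],[0.05,0,0,-100,0],[0.05,0,0,-150,0],[0.05,0,0,-156,0],[0.05,0,0,-156,0]]'; python3 - <<'E'
from h import *
go(.5315,.1430,.2,184.5)
E
```

```text
time: 28.55
ee_pos: [0.4804, -0.1154, 0.0448]
ee_rot: [-180.0, 0.0, 86.0]
contact_force: [0.0, 0.0, -0.1]
width: 0.045
grasp_force: 0.0
time: 29.3
ee_pos: [0.4806, -0.1155, 0.2015]
ee_rot: [179.9, -0.0, 86.0]
contact_force: [0.2, -0.3, -0.5]
width: 0.0449
grasp_force: 0.0
t 29.3 shift [261.4  32.7   1.7] turn -1.719
```

```bash
python3 -m crank '[[0.3,30,4,0,-0.18],[0.6,60,8,0,-0.36],[0.6,95,12,0,-0.54],[0.6,130,16,0,-0.72],[0.6,165,21,0,-0.9],[0.6,200,25,0,-1.08],[0.6,230,29,0,-1.26],[0.6,255,32,0,-1.44]]';  python3 -m crank '[[0.6,0,0,0,-0.18],[0.6,0,0,20,-0.28],[0.6,0,0,60,-0.28],[0.6,0,0,100,-0.28],[0.6,0,0,130,-0.28],[0.6,0,0,130,-0.28],[0.6,0,0,130,-0.28]]'; python3 - <<'E'
from h import *
go(.5315,.1430,.002,184.5)
E
```

```text
time: 30.3
ee_pos: [0.5292, 0.1378, 0.1989]
ee_rot: [-179.9, -0.2, 168.9]
contact_force: [0.2, -0.3, 0.1]
width: 0.0681
grasp_force: 0.0
time: 31.18
ee_pos: [0.5304, 0.1367, 0.0712]
ee_rot: [-180.0, -0.0, -175.5]
contact_force: [-0.5, 1.1, 0.3]
width: 0.0686
grasp_force: 0.0
t 31.18 shift [-1.6  6.2 69.2] turn 0.001
```

```bash
python3 -m crank '[[0.6,-1,6,10,0],[0.6,-1.5,6,30,0],[0.6,-1.5,6,50,0],[0.6,-1.5,6,64,0],[0.6,-1.5,6,68,0],[0.6,-1.5,6,68,0],[0.6,-1.5,6,68,0]]';  python3 - <<'E'
from h import *
go(.5315,.1430,.0015,184.5)
E
```

```text
time: 32.05
ee_pos: [0.5318, 0.143, 0.0035]
ee_rot: [180.0, 0.1, -175.5]
contact_force: [-0.0, 0.9, -0.1]
width: 0.0685
grasp_force: 0.0
t 32.05 shift [ 0.3 -0.   2. ] turn 0.001
```

```bash
python3 -m crank '[[0.6,0,0,2,0],[0.6,0,0,2,0],[-1,0,0,2,0],[-1,0,0,2,0],[-1,0,0,2,0],[-1,0,0,2,0]]' 60; python3 -m crank '[[-1,0,0,-10,0],[-1,0,0,-40,0],[-1,0,0,-90,0],[-1,0,0,-150,0],[-1,0,0,-180,0],[-1,0,0,-200,0],[-1,0,0,-200,0]]'; python3 - <<'E'
from h import *
go(.6661,-.1283,.2,86)
E
```

```text
time: 32.8
ee_pos: [0.5313, 0.1429, 0.0011]
ee_rot: [180.0, 0.0, -175.5]
contact_force: [-1.3, -0.2, 5.2]
width: 0.03
grasp_force: 59.3
time: 33.67
ee_pos: [0.5319, 0.1429, 0.2024]
ee_rot: [180.0, 0.2, -175.5]
contact_force: [0.1, 0.3, -3.1]
width: 0.0303
grasp_force: 59.7
t 33.67 shift [-112.4 -280.9    2.4] turn 1.72
```

```bash
python3 -m crank '[[-1,-12,-30,0,0.17],[-1,-26,-65,0,0.35],[-1,-40,-100,0,0.53],[-1,-56,-140,0,0.71],[-1,-70,-175,0,0.89],[-1,-84,-210,0,1.07],[-1,-98,-245,0,1.25],[-1,-108,-270,0,1.43]]'; python3 - <<'E'
from h import *
go(.6661,-.1283,.1,86)
E
```

```text
time: 34.67
ee_pos: [0.6597, -0.1198, 0.1986]
ee_rot: [-179.8, 0.0, 102.2]
contact_force: [0.8, -0.0, -2.4]
width: 0.0305
grasp_force: 59.8
t 34.67 shift [-9.6  4.8 98.6] turn 0.282
```

```bash
python3 -m crank '[[-1,-9,4,0,0.17],[-1,-9,5,15,0.28],[-1,-9,5,50,0.29],[-1,-9,5,80,0.29],[-1,-9,5,98,0.29],[-1,-9,5,98,0.29],[-1,-9,5,98,0.29]]'; python3 - <<'E'
from h import *
go(.6661,-.1283,.045,86)
E
```

```text
time: 35.55
ee_pos: [0.6677, -0.1258, 0.1039]
ee_rot: [179.9, 0.0, 86.0]
contact_force: [0.0, -0.7, -2.8]
width: 0.03
grasp_force: 59.8
t 35.55 shift [-2.6 -1.5 58.9] turn -0.0
```

```bash
python3 -m crank '[[-1,-2,-1,15,0],[-1,-2,-1,27,0],[-1,-2,-1,32,0],[-1,-2,-1,34,0],[-1,-2,-1,34,0]]'; python3 - <<'E'
from h import *
go(.6661,-.1283,.045,86)
E
```

```text
time: 36.17
ee_pos: [0.666, -0.1274, 0.0688]
ee_rot: [180.0, 0.0, 86.0]
contact_force: [-0.4, 0.1, -2.6]
width: 0.03
grasp_force: 59.8
t 36.17 shift [-0.8  0.1 23.8] turn -0.0
```

```bash
python3 -m crank '[[-1,-0.5,0,6,0],[-1,-0.5,0,12,0],[-1,-0.5,0,17,0],[-1,-0.5,0,20,0],[-1,-0.5,0,22,0],[-1,-0.5,0,23,0],[-1,-0.5,0,23,0]]';python3 -m crank '[[-1,0,0,0.5,0],[-1,0,0,1,0],[-1,0,0,1,0]]'
```

```text
time: 37.05
ee_pos: [0.666, -0.1279, 0.0459]
ee_rot: [180.0, 0.0, 86.0]
contact_force: [-0.1, 0.4, -3.0]
width: 0.0301
grasp_force: 59.8
time: 37.42
ee_pos: [0.6662, -0.1279, 0.0452]
ee_rot: [180.0, 0.0, 86.0]
contact_force: [-0.1, -0.6, 1.5]
width: 0.03
grasp_force: 60.1
```

```bash
python3 -m crank '[[-1,0,0,0.5,0],[-0.1,0,0,0.5,0],[-0.05,0,0,0.5,0],[0.0,0,0,0.5,0],[0.05,0,0,0.5,0],[0.05,0,0,0.5,0]]'; python3 -m crank '[[0.05,0,0,-15,0],[0.05,0,0,-50,0],[0.05,0,0,-100,0],[0.05,0,0,-150,0],[0.05,60,0,-156,0],[0.05,120,-40,-156,0],[0.05,180,-90,-156,0],[0.05,180,-90,-156,0]]'; python3 - <<'E'
from h import *
d=get_image('scene'); np.savez('pics/f.npz',**d)
cv2.imwrite('pics/f.png',cv2.resize(d['frame'][230:370,310:510],None,fx=4,fy=4,interpolation=cv2.INTER_CUBIC))
cv2.imwrite('pics/fs.png',get_image('side')['frame'])
E
```

```text
time: 38.17
ee_pos: [0.6659, -0.1279, 0.0442]
ee_rot: [-180.0, 0.0, 86.0]
contact_force: [-0.4, -1.1, 0.2]
width: 0.0446
grasp_force: 0.0
time: 39.17
ee_pos: [0.5871, 0.0623, 0.2014]
ee_rot: [180.0, -0.1, 86.3]
contact_force: [-0.5, -0.6, -0.3]
width: 0.0447
grasp_force: 0.0
```

View pics/f.png

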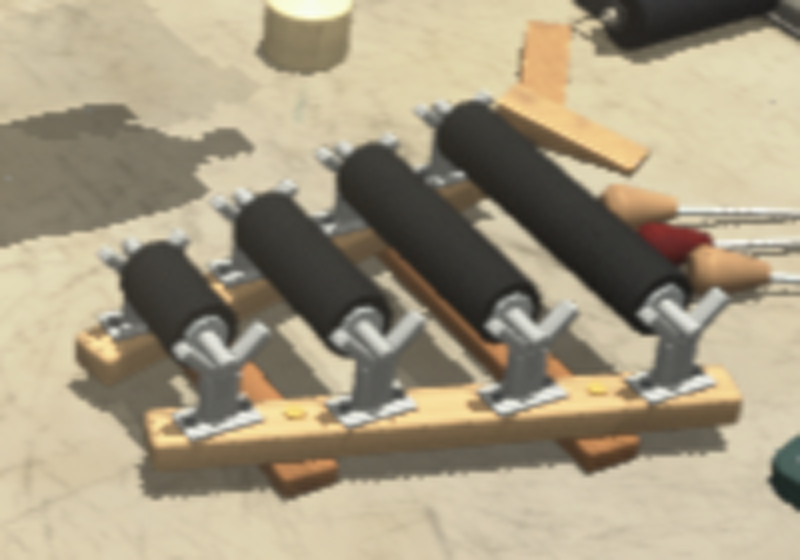

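View pics/fs.png

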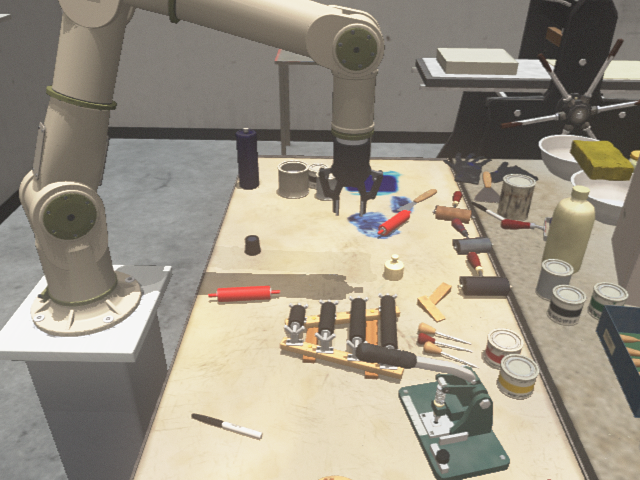

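All four rollers hang in order, with the near spindle ends at the V bottoms (crop: 215,350; 370,335; 525,325; 675,315). The weight and loupe are where they were, and the gripper is clear. The rubber leaves only about 7 mm of axial play, inside the 10 mm limit.

```bash
python3 -c "
from station import bot
print(bot.hand_in())"
```

```text
the job is handed in; nothing more can be done
None
```

I hung all four rollers in the rack in order of length and handed the job in at about 39 s; the last pictures show them seated with the brass weight and loupe unmoved, but hand-in returned no verdict.

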